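# Break the lid stay and shut the green sample chest

### The arm

A 6-joint arm with a two-finger parallel gripper is mounted at the origin on a cart in front of the work surface, level with it; the furniture and walls round the work are solid. World frame = base frame: x ahead of the robot, y to its left, z up, the work surface at z = 0. Lengths are in m, angles in rad, forces in N, time in s.
With the tool pointing down it reaches from about 0.375 to 0.975 m from the base axis. Payload 3.8 kg.
Tool frame: the origin (TCP) lies midway between the tips of the shut fingers; the grasp point (between the pads) lies 19 mm behind it (r.tcp_to_grasp is the distance from the TCP to the grasp point, in m); z points along the fingers, y is the line along which they close (so a half turn about z gives the same grasp; the last joint's range is limited). The gripper opens to 88 mm and grips with 3 to 60 N. Pads are 18 mm wide; open, the fingers measure 123 mm over their backs; the gripper's body (75 mm by 187 mm) begins 45 mm behind the grasp point.
Start: joints at [1.232, 0.264, 1.604, -0, 1.274, -0.037], TCP at [0.201, 0.644, 0.216] pointing down, gripper open.
Joint ranges: [-2.63, 2.63], [-0.94, 2.18], [0.31, 2.57], [-1.31, 4.45], [0, 2.66], [-2.55, 2.55]. Speed limits (rad/s): [2.57, 2.57, 3.14, 3.14, 3.14, 3.14].

### API

Orientations are given as a unit quaternion [x, y, z, w].
In Python, from station import r gives the robot as it stands. The module is installed in compiled form; this text tells all that it offers.
- The arm moves only by the tool send_rows, never from a script. Its argument "motion" is a list of rows, each an object with "xyz": the shift along the tool's x, y, z in m, a list of three; "spin": the turn about the tool's z in rad. In form: [{"xyz": [tx, ty, tz], "spin": spin}, ...]. A call has 1 to 20 rows; each row is the pose to reach, as a shift and turn from the pose commanded when the call began, along the tool's axes at that moment; what a row does not reach only later rows make up. A row lasts 1/12 s, in which the tool goes at most 41.7 mm and 7.16 degrees, less where a joint would pass 70% of its speed; a pose out of reach is approached as far as the arm can. A call with a gripper value outside its range is refused whole. "claw" is the finger opening in m, from 0 to 0.0881, set as the call begins (left out, the last holds). The fingers move at their own pace and stop on an object; "grip_force" is the grip in N (left out, the last holds). Time passes only in rows, so rows that repeat a pose let the fingers close. It gives the time, the measured TCP pose, the force, the opening and the grip force at its end, in the units of the state.
- r.state(): the state, without advancing time (a new reading comes with each control period).
- r.grab_frame(name): name is "scene" or "side" or "wrist"; returns a dict with "img" (400x640x3 uint8, red, green, blue), "K" (3x3 intrinsics, pixels), "k1" (the pictures are not rectified: a ray, as slopes to the right and down, at radius r is drawn at 1 + k1 r^2 times it, then the intrinsics apply), "extrinsics" (4x4, takes a point from camera to world coordinates); the wrist camera has in their place "mount" (4x4, takes a point from camera to tool coordinates, whose origin is the TCP and whose axes are the flange's). Camera axes: x right, y down, z forward; pixel columns grow to the right and rows downward; lengths in m; the calibration is good to about 2 mm. A picture is of the moment at which its call begins: read the wrist's pose just before it. There is no depth.
- r.sign_off(): hands the job in; it is judged then, once.
The state is a dict: "time": time; "qpos": joint angles; "joint_vel": joint speeds; "effort": joint torques, N m; "eef_pos": TCP position; "tcp_rot": TCP orientation; "contact_force": force on the tool from outside, world axes, zero at the start; "torque": the same for the moment, N m; "gripper_width": finger opening in m; "grasp_force": force on a finger pad.
Only numpy, scipy, OpenCV 4.12 (cv2) and the standard library are available. Lean on these libraries where they do the work, as an engineer would, in place of code of your own. Each camera call takes 0.05 s, during which the arm holds its last target. There are 200 camera calls.

### The job

The green-lidded sample chest is packed: press the orange knob at the knee of its folding lid stay downwards to unlock the stay, then swing the lid down gently and leave it fully shut. Leave the blue-lidded chest standing open.

Things in the scene. Friction and masses are not known exactly. Their poses are not given: they have to be found in the camera images.
- green_chest: plywood chest with a green lid, fixed, two tins in it; 190 deep (x) x 160 wide (y) x 120 mm high without lid. Origin: centre of its underside; +x to the hinged back, +z up. The lid hinges about a line along y at x = 95, z = 120 mm. Inside its right wall (-y) is a two-link steel stay with an orange knob at its knee. An identical chest with a blue lid stands left or right of it.
- green_knee (a point): centre of the orange knob: a cylinder along chest y, 18 mm across, 32 long, at chest (-1, -50, 155) mm while locked. Pressed (4 to 8 N), it swings down and back on an 85 mm arc about a pin at chest x = -70, z = 105. The locked stay cannot be broken by pushing the lid. Unlocked once 25 mm lower than at the start, the lid still nearly upright; it stays where left and folds away as the lid shuts.
- green_lid (a joint): green lid's hinge, rad: 0 = upright, open (start), 1.571 = shut. Flat panel 190 long x 160 wide x 12 mm thick: open, it fills chest x = 95 to 107, z = 120 to 310 mm; shut, its outer face is on top at z = 132. Stiff hinge: unlocked, it stays at any angle, so push it all the way, on its outer face from behind, then from above (about 3 N near the free edge).
- blue_lid (a joint): hinge of the blue lid of the other chest, same meaning: 0 = upright, open (start), 1.571 = shut

How it is judged:
By the outcome, as a careful person would: the job done as asked, in the order asked, and still so for the second after the job is handed in, with the robot touching nothing.
It also fails if it takes over 45 s, if anything falls off the work surface, if the arm or the gripper's body presses on something with over 40 N, if the wrist force passes 120 N, or if a joint passes its speed limit or range.

## Working session

There is one attempt and no reset: what is moved stays moved. The work goes in short steps, Python scripts to look and compute and a tool call to move; the robot and the scene stay as the last step left them, time stands still between calls to the robot, and variables do not carry over. Pictures are saved under pics/ and viewed, at most 10 in all, crops included, and the job is handed in when it is done.

Besides the shell and the picture viewer there is one more tool, called after "Emit:" as a command line: name --argument value ..., lists and objects as JSON in quotes. send_rows: Moves the arm, as the interface text tells. Its arguments: {"type":"object","properties":{"motion":{"type":"array","items":{"type":"object","properties":{"xyz":{"type":"array","items":{"type":"number"}},"spin":{"type":"number"}}}},"claw":{"type":"number"},"grip_force":{"type":"number"}},"required":["motion"]}

```bash
mkdir -p pics; cat > h.py <<'E'
import numpy as np, cv2
from station import r
def ray(f,u,v):
    K=f["K"];x=(u-K[0][2])/K[0][0];y=(v-K[1][2])/K[1][1]
    a,b=x,y
    for _ in range(20):
        s=1+f["k1"]*(a*a+b*b);a,b=x/s,y/s
    E=np.array(f["extrinsics"]);return E[:3,3],E[:3,:3]@np.array([a,b,1])
def atz(f,u,v,z):
    o,d=ray(f,u,v);return o+d*(z-o[2])/d[2]
def proj(f,P):
    E=np.array(f["extrinsics"]);p=(np.asarray(P)-E[:3,3])@E[:3,:3]
    a=p[:,:2]/p[:,2:];a=a*(1+f["k1"]*(a**2).sum(1,keepdims=True));K=np.array(f["K"])
    return a@np.diag([K[0,0],K[1,1]])+K[:2,2]
E
python3 - <<'E'
from h import *
import pickle
fs={}
for n in("scene","side"):
    f=r.grab_frame(n);fs[n]=f
    cv2.imwrite(f"pics/{n}0.png",cv2.cvtColor(f["img"],cv2.COLOR_RGB2BGR))
    print(n,np.round(f["extrinsics"],3).tolist(),f["K"],f["k1"])
pickle.dump(fs,open("f0.pkl","wb"))
s=r.state();print(s)
E
```

```text
scene [[0.7, -0.372, 0.609, -0.245], [-0.713, -0.338, 0.614, -0.812], [-0.023, -0.864, -0.502, 0.772], [0.0, 0.0, 0.0, 1.0]] [[501.87319371   0.         315.49350231]
 [  0.         501.87319371 190.09079899]
 [  0.           0.           1.        ]] -0.05819544274837243
side [[0.994, -0.076, 0.072, 0.481], [-0.104, -0.618, 0.78, -0.854], [-0.015, -0.783, -0.622, 0.766], [0.0, 0.0, 0.0, 1.0]] [[455.57482196   0.         317.91299136]
 [  0.         455.57482196 207.76237956]
 [  0.           0.           1.        ]] -0.06973929210284877
{'time': 0.1, 'qpos': array([ 1.23209580e+00,  2.64664245e-01,  1.60522004e+00,  1.00023047e-05,
        1.27369578e+00, -3.68929845e-02]), 'joint_vel': array([-0.00033368, -0.00124542, -0.00342262,  0.00200128,  0.00025843,
       -0.00104392]), 'effort': array([ 6.33624131e-04, -5.03619540e+01, -3.58072186e+01,  7.30250753e-02,
        2.33276625e-02, -3.44517571e-05]), 'eef_pos': array([0.20040986, 0.64385235, 0.21493108]), 'tcp_rot': array([ 1.50333071e-01,  9.88634908e-01, -9.75342690e-04, -1.90216435e-04]), 'contact_force': array([-1.20227369,  0.06091875, -0.51043133]), 'torque': array([ 0.03056397,  0.07047635, -0.02191499]), 'grasp_force': 0.0, 'gripper_width': 0.08795273415276944}
```

View pics/scene0.png

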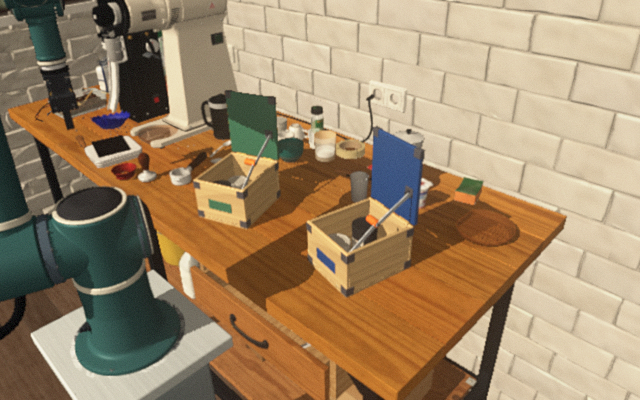

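View pics/side0.png

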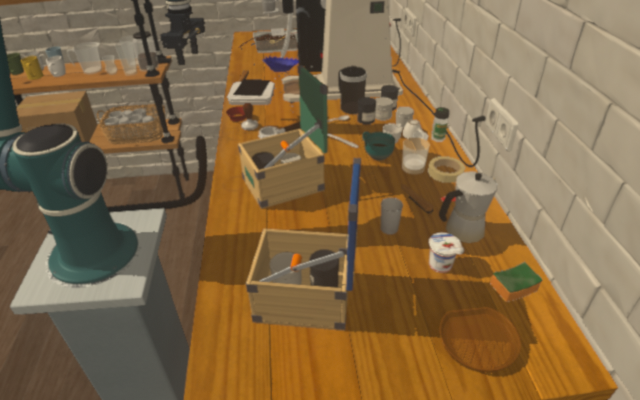

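The green chest is the left one, at about (235,185) in scene and (283,165) in side. The blue one is nearer the cameras. I'll enlarge the green chest in both views to pick corners.

```bash
python3 - <<'E'
import cv2,numpy as np
a=cv2.imread("pics/scene0.png")[80:235,180:290];b=cv2.imread("pics/side0.png")[60:215,225:335]
o=np.zeros((560,800,3),np.uint8)
for k,c in enumerate((a,b)):
    c=cv2.resize(c,None,fx=3.6,fy=3.6,interpolation=cv2.INTER_CUBIC);o[:c.shape[0],k*400:k*400+c.shape[1]]=c
cv2.imwrite("pics/c0.png",o)
E
```

```text
(no output)
```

View pics/c0.png

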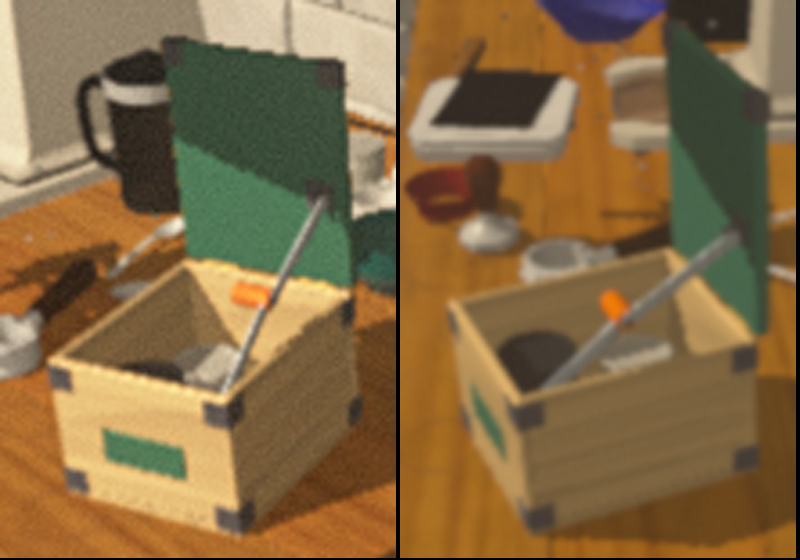

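```bash
cat > fit.py <<'E'
from h import *
import pickle
from scipy.optimize import least_squares
fs=pickle.load(open("f0.pkl","rb"))
P={"scene":[((-95,80,120),50,358),((-95,-80,120),232,402),((95,-80,120),355,288),((-95,80,0),72,490),((-95,-80,0),240,534),((95,-80,0),356,424),((95,80,310),165,38),((95,-80,310),343,62),((-1,-50,155),252,296)],
"side":[((-95,80,120),48,300),((-95,-80,120),114,404),((95,-80,120),357,345),((-95,-80,0),130,534),((95,-80,0),357,470),((95,80,310),268,22),((-1,-50,155),216,307)]}
off={"scene":(180,80),"side":(225,60)}
def W(p,L):
    c,s=np.cos(p[2]),np.sin(p[2]);L=np.array(L)/1000.
    return L@np.array([[c,s,0],[-s,c,0],[0,0,1]])+[p[0],p[1],0]
def res(p):
    o=[]
    for n in P:
        o.append(proj(fs[n],W(p,[q[0] for q in P[n]]))-(np.array([[q[1],q[2]] for q in P[n]])/3.6+off[n]))
    return np.vstack(o).ravel()
if __name__=="__main__":
    b=min((least_squares(res,[.5,.1,a]) for a in(-1,-.3,.3,1)),key=lambda s:s.cost)
    print(b.x,np.degrees(b.x[2]));print(np.round(res(b.x).reshape(-1,2),1).tolist())
    print(W(b.x,[(-1,-50,155),(107,0,310),(95,0,120),(-95,0,120)]),np.hypot(*b.x[:2]))
    o=atz(fs["side"],265,325,0);print("blue FR bottom",o, atz(fs["side"],346,326,0))
E
python3 fit.py
```

```text
[0.47962046 0.22713093 0.32494322] 18.617875089469635
[[-0.3, -0.3], [-1.5, -0.7], [0.3, 0.6], [-0.3, -0.1], [0.5, 0.8], [2.4, -1.5], [0.0, 0.1], [-0.5, 0.6], [1.3, -0.4], [-0.0, -0.3], [-0.3, -0.4], [-0.2, -1.4], [-0.4, 0.3], [0.1, -0.0], [-1.4, -0.4], [0.7, 0.7]]
[[0.49463554 0.17942824 0.155     ]
 [0.58102102 0.26129122 0.31      ]
 [0.569649   0.25746016 0.12      ]
 [0.38959192 0.19680171 0.12      ]] 0.5306828088348743
blue FR bottom [ 0.42105581 -0.26611328  0.        ] [ 0.58590314 -0.28754713  0.        ]
```

The fit is good: sub-pixel on most corners and the knob agrees. Next I'll work out the move rows in tool axes and check where the machine and mug behind the lid stand.

```bash
cat > mv.py <<'E'
import sys
from h import *
from scipy.spatial.transform import Rotation as R
X=np.array([.4796,.2271,.32494])
c,s=np.cos(X[2]),np.sin(X[2]);C=np.array([[c,-s,0],[s,c,0],[0,0,1]]);T=np.array([X[0],X[1],0])
def loc():
    st=r.state();return C.T@(st["eef_pos"]-T)*1000
def go(pts):
    st=r.state();Q=R.from_quat(st["tcp_rot"]).as_matrix()
    for p in pts: print(p,"->",np.round(Q.T@(C@(np.array(p)/1000.)+T-st["eef_pos"]),4).tolist())
    ty=C.T@Q[:,1];a=np.arctan2(-ty[0],ty[1]);a=(a+np.pi/2)%np.pi-np.pi/2
    print("loc",np.round(loc(),1),"spin to align tool y with chest y",round(a,3))
if __name__=="__main__": go(eval(sys.argv[1]))
E
python3 mv.py "[(-100,300,310),(-1,-42,310),(-1,-42,190)]"
python3 - <<'E'
from mv import *
import pickle
f=pickle.load(open("f0.pkl","rb"))["side"]
for u,v in((330,90),(350,108),(367,120),(377,157),(412,170)): print((u,v),np.round(C.T@(atz(f,u,v,0)-T)*1000))
E
```

```text
(-100, 300, 310) -> [-0.1335, -0.1308, -0.0948]
(-1, -42, 310) -> [-0.4143, -0.3497, -0.0944]
(-1, -42, 190) -> [-0.4143, -0.3495, 0.0256]
loc [-131.5  484.1  214.9] spin to align tool y with chest y -0.627
(330, 90) [407. 529.  -0.]
(350, 108) [404. 350.   0.]
(367, 120) [414. 238.   0.]
(377, 157) [320.   9.   0.]
(412, 170) [ 378. -100.    0.]
```

Emit:
send_rows --motion '[{"xyz": [-0.03, -0.03, -0.04], "spin": 0}, {"xyz": [-0.06, -0.055, -0.07], "spin": -0.1}, {"xyz": [-0.095, -0.085, -0.09], "spin": -0.2}, {"xyz": [-0.13, -0.11, -0.095], "spin": -0.3}, {"xyz": [-0.16, -0.135, -0.095], "spin": -0.4}, {"xyz": [-0.19, -0.16, -0.095], "spin": -0.5}, {"xyz": [-0.22, -0.185, -0.095], "spin": -0.6}, {"xyz": [-0.25, -0.21, -0.095], "spin": -0.627}, {"xyz": [-0.28, -0.235, -0.095], "spin": -0.627}, {"xyz": [-0.31, -0.26, -0.095], "spin": -0.627}, {"xyz": [-0.34, -0.285, -0.095], "spin": -0.627}, {"xyz": [-0.37, -0.31, -0.095], "spin": -0.627}, {"xyz": [-0.395, -0.335, -0.095], "spin": -0.627}, {"xyz": [-0.414, -0.35, -0.095], "spin": -0.627}, {"xyz": [-0.414, -0.35, -0.08], "spin": -0.627}, {"xyz": [-0.414, -0.35, -0.05], "spin": -0.627}, {"xyz": [-0.414, -0.35, -0.02], "spin": -0.627}, {"xyz": [-0.414, -0.35, 0.01], "spin": -0.627}, {"xyz": [-0.414, -0.35, 0.01], "spin": -0.627}, {"xyz": [-0.414, -0.35, 0.01], "spin": -0.627}]' --claw 0.0 --grip_force 10

```text
time: 1.77
eef_pos: [0.4901, 0.1866, 0.2041]
tcp_rot: [-0.162, 0.987, -0.0, -0.003]
contact_force: [-0.2, 0.2, -0.3]
gripper_width: 0.0007
grasp_force: 0.0
```

```bash
python3 mv.py "[(-1,-42,190),(-1,-42,162),(11,-42,137),(14,-42,127)]"
python3 - <<'E'
from h import *
print(r.state()["contact_force"])
a=r.grab_frame("scene")["img"][60:235,160:310];b=r.grab_frame("side")["img"][30:205,225:375]
o=np.hstack([cv2.resize(c,None,fx=2.66,fy=2.66) for c in(a,b)]);cv2.imwrite("pics/c1.png",o[:,:,::-1])
E
```

```text
(-1, -42, 190) -> [-0.002, -0.0003, 0.0141]
(-1, -42, 162) -> [-0.0022, -0.0003, 0.0421]
(11, -42, 137) -> [-0.0143, -0.0003, 0.0671]
(14, -42, 127) -> [-0.0173, -0.0003, 0.0771]
loc [ -2.9 -41.7 204.1] spin to align tool y with chest y 0.0
[-0.1975557   0.15756558 -0.28345011]
```

View pics/c1.png

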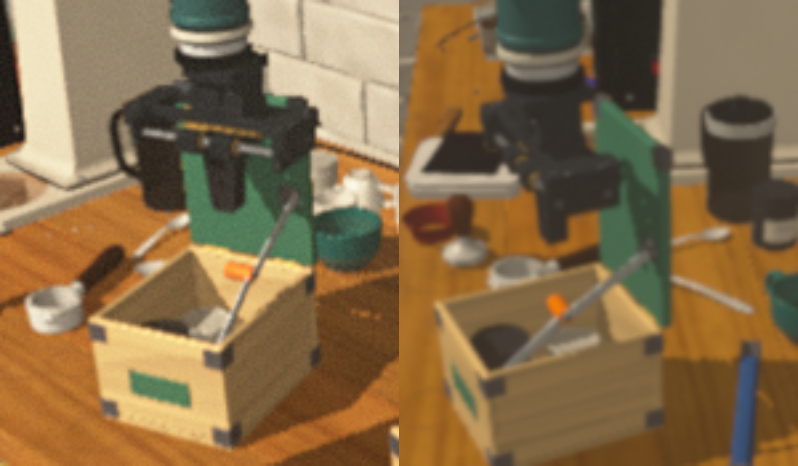

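The shut fingers (tip about (228,205) left, (553,235) right) hang right above the orange knob, so I'll press along the arc.

Emit:
send_rows --motion '[{"xyz": [-0.002, 0, 0.015], "spin": 0}, {"xyz": [-0.002, 0, 0.03], "spin": 0}, {"xyz": [-0.002, 0, 0.038], "spin": 0}, {"xyz": [-0.004, 0, 0.043], "spin": 0}, {"xyz": [-0.006, 0, 0.048], "spin": 0}, {"xyz": [-0.009, 0, 0.053], "spin": 0}, {"xyz": [-0.011, 0, 0.058], "spin": 0}, {"xyz": [-0.013, 0, 0.063], "spin": 0}, {"xyz": [-0.014, 0, 0.068], "spin": 0}, {"xyz": [-0.016, 0, 0.073], "spin": 0}, {"xyz": [-0.017, 0, 0.077], "spin": 0}, {"xyz": [-0.018, 0, 0.08], "spin": 0}, {"xyz": [-0.018, 0, 0.08], "spin": 0}]'

```text
time: 2.95
eef_pos: [0.5123, 0.1942, 0.1277]
tcp_rot: [-0.162, 0.987, 0.001, 0.004]
contact_force: [5.2, 1.1, 4.3]
gripper_width: 0.0002
grasp_force: 3.3
```

```bash
python3 mv.py "[(14,-42,200)]"
```

```text
(14, -42, 200) -> [0.006, -0.0004, -0.0724]
loc [ 20.5 -41.6 127.7] spin to align tool y with chest y 0.0
```

Emit:
send_rows --motion '[{"xyz": [0.005, 0, -0.02], "spin": 0}, {"xyz": [0.01, 0, -0.05], "spin": 0}, {"xyz": [0.02, 0, -0.09], "spin": 0}, {"xyz": [0.03, 0, -0.13], "spin": 0}, {"xyz": [0.03, 0, -0.17], "spin": 0}, {"xyz": [0.02, 0.02, -0.21], "spin": 0}, {"xyz": [0.0, 0.03, -0.22], "spin": 0}, {"xyz": [0.0, 0.03, -0.22], "spin": 0}]'

```text
time: 3.62
eef_pos: [0.5025, 0.2243, 0.351]
tcp_rot: [-0.162, 0.987, 0.001, 0.004]
contact_force: [0.6, 0.1, -0.2]
gripper_width: 0.0006
grasp_force: 0.0
```

```bash
python3 mv.py "[(150,0,345),(150,0,268)]"
python3 - <<'E'
from h import *
a=r.grab_frame("scene")["img"][60:235,160:310];b=r.grab_frame("side")["img"][30:205,225:375]
o=np.hstack([cv2.resize(c,None,fx=2.66,fy=2.66) for c in(a,b)]);cv2.imwrite("pics/c2.png",o[:,:,::-1])
E
```

```text
(150, 0, 345) -> [-0.1292, 0.0098, 0.0072]
(150, 0, 268) -> [-0.1284, 0.0097, 0.0842]
loc [ 20.8 -10.  351. ] spin to align tool y with chest y 0.001
```

View pics/c2.png

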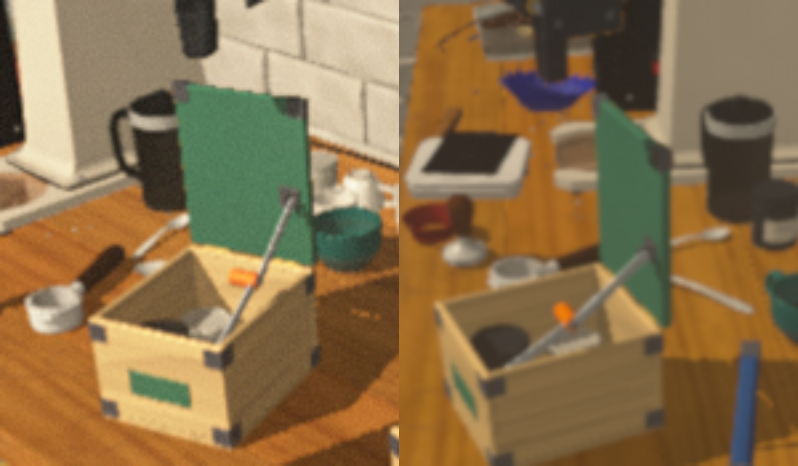

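The knob (about (243,277) and (565,313)) moved only slightly. I'll triangulate it before and after.

```bash
cat > knob.py <<'E'
from mv import *
import pickle
def knob(fs):
    A=np.zeros((3,3));b=np.zeros(3)
    for n,f in fs.items():
        h=cv2.cvtColor(f["img"],cv2.COLOR_RGB2HSV);m=cv2.inRange(h,(3,190,190),(14,255,255))
        uv=proj(f,[C@[-.001,-.05,.14]+T])[0];k=np.zeros_like(m);cv2.circle(k,tuple(int(v) for v in uv),14,255,-1)
        ys,xs=np.nonzero(m&k);u,v=xs.mean(),ys.mean();print(n,len(xs),round(u,1),round(v,1))
        o,d=ray(f,u,v);d/=np.linalg.norm(d);M=np.eye(3)-np.outer(d,d);A+=M;b+=M@o
    print(np.round(C.T@(np.linalg.solve(A,b)-T)*1000,1))
if __name__=="__main__":
    knob(pickle.load(open("f0.pkl","rb")));knob({n:r.grab_frame(n) for n in("scene","side")})
E
python3 knob.py
```

```text
scene 17 248.3 161.8
side 17 283.7 144.0
[ -2.9 -41.1 155.4]
scene 14 250.9 164.7
side 18 286.1 147.0
[  1.7 -45.  146.1]
```

The knob dropped only about 9 mm, then the tip slid off its back side. I'll press again straight down over the knob, with the tip spun 20° so it is wider across the arc, and without following in x.

Emit:
send_rows --motion '[{"xyz": [0.008, -0.018, 0.04], "spin": 0.1}, {"xyz": [0.016, -0.034, 0.08], "spin": 0.2}, {"xyz": [0.016, -0.034, 0.12], "spin": 0.3}, {"xyz": [0.016, -0.034, 0.155], "spin": 0.35}, {"xyz": [0.016, -0.034, 0.18], "spin": 0.35}, {"xyz": [0.016, -0.034, 0.19], "spin": 0.35}, {"xyz": [0.016, -0.034, 0.196], "spin": 0.35}, {"xyz": [0.016, -0.034, 0.2], "spin": 0.35}, {"xyz": [0.016, -0.034, 0.203], "spin": 0.35}, {"xyz": [0.016, -0.034, 0.206], "spin": 0.35}, {"xyz": [0.016, -0.034, 0.206], "spin": 0.35}]'

```text
time: 4.73
eef_pos: [0.4959, 0.1844, 0.1412]
tcp_rot: [0.012, 1.0, 0.0, 0.001]
contact_force: [0.4, -0.2, -0.4]
gripper_width: 0.0005
grasp_force: 0.0
```

```bash
python3 mv.py "[(10,-44,125)]"; python3 -c "
from knob import *
knob({n:r.grab_frame(n) for n in('scene','side')})"
```

```text
(10, -44, 125) -> [-0.0071, 0.0043, 0.0162]
loc [  1.9 -45.6 141.2] spin to align tool y with chest y -0.35
scene 17 250.9 164.2
side 15 285.9 147.7
[  0.6 -46.7 147. ]
```

```bash
python3 - <<'E'
from h import *
a=r.grab_frame("scene")["img"][110:220,185:285];b=r.grab_frame("side")["img"][95:205,235:335]
o=np.hstack([cv2.resize(c,None,fx=4,fy=4,interpolation=cv2.INTER_CUBIC) for c in(a,b)]);cv2.imwrite("pics/c3.png",o[:,:,::-1])
E
```

```text
(no output)
```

View pics/c3.png

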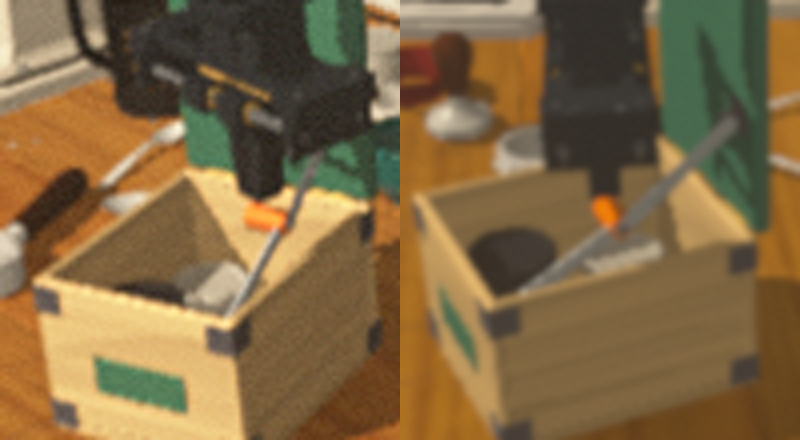

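```bash
python3 - <<'E'
from mv import *
p=r.state()["eef_pos"];fs={n:r.grab_frame(n) for n in("scene","side")}
K=np.array([C@(np.array(q)/1000)+T for q in((-1,-50,155),(4,-50,146),(11,-50,130),(14,-50,120))])
for n,f in fs.items(): print(n,"tcp",proj(f,[p]).round(1).tolist(),"knob 155/146/130/120",proj(f,K).round(1).tolist())
A=np.zeros((3,3));b=np.zeros(3)
for n,u,v in(("scene",250.5,160),("side",286,144.5)):
    o,d=ray(fs[n],u,v);d/=np.linalg.norm(d);M=np.eye(3)-np.outer(d,d);A+=M;b+=M@o
print(np.round(C.T@(np.linalg.solve(A,b)-T)*1000,1),r.state()["contact_force"],loc())
E
```

```text
scene tcp [[250.9, 165.7]] knob 155/146/130/120 [[251.3, 161.8], [252.5, 164.0], [254.4, 168.1], [255.2, 170.8]]
side tcp [[286.3, 149.6]] knob 155/146/130/120 [[285.7, 146.0], [287.6, 148.6], [290.4, 153.2], [291.7, 156.1]]
[  1.5 -46.5 158. ] [ 0.38903025 -0.38586563  0.13859035] [  1.33127061 -45.63694743 140.73363112]
```

```bash
python3 - <<'E'
from mv import *
fs={n:r.grab_frame(n) for n in("scene","side")}
A=np.zeros((3,3));b=np.zeros(3)
for n,u,v in(("scene",245.7,138.5),("side",282.9,120)):
    f=fs[n];print(n,proj(f,[C@[-.0029,-.0417,z]+T for z in(.204,.222)]).round(1).tolist())
    o,d=ray(f,u,v);d/=np.linalg.norm(d);M=np.eye(3)-np.outer(d,d);A+=M;b+=M@o
print(np.round(C.T@(np.linalg.solve(A,b)-T)*1000,1),r.tcp_to_grasp)
E
```

```text
scene [[246.7, 145.3], [246.1, 139.2]]
side [[282.7, 128.1], [282.2, 121.8]]
[  0.5 -37.8 223.1] 0.0187
```

The visible tip sits about 18 mm above the reported TCP, consistently in two poses, and that explains the slip: my x-following came too early. I'll press again with that offset included.

```bash
python3 mv.py "[(4,-46,137),(6,-46,130),(8,-46,122),(10,-46,114),(12,-46,106),(13,-46,102)]"
```

```text
(4, -46, 137) -> [-0.0028, 0.0007, 0.0034]
(6, -46, 130) -> [-0.0047, 0.0013, 0.0104]
(8, -46, 122) -> [-0.0066, 0.002, 0.0184]
(10, -46, 114) -> [-0.0084, 0.0027, 0.0264]
(12, -46, 106) -> [-0.0103, 0.0034, 0.0344]
(13, -46, 102) -> [-0.0112, 0.0037, 0.0384]
loc [  1.1 -45.7 140.4] spin to align tool y with chest y -0.35
```

Emit:
send_rows --motion '[{"xyz": [-0.003, 0.001, 0.003], "spin": 0}, {"xyz": [-0.004, 0.001, 0.007], "spin": 0}, {"xyz": [-0.005, 0.001, 0.011], "spin": 0}, {"xyz": [-0.006, 0.002, 0.015], "spin": 0}, {"xyz": [-0.007, 0.002, 0.019], "spin": 0}, {"xyz": [-0.008, 0.002, 0.023], "spin": 0}, {"xyz": [-0.008, 0.003, 0.027], "spin": 0}, {"xyz": [-0.009, 0.003, 0.031], "spin": 0}, {"xyz": [-0.01, 0.003, 0.035], "spin": 0}, {"xyz": [-0.011, 0.004, 0.039], "spin": 0}, {"xyz": [-0.011, 0.004, 0.042], "spin": 0}, {"xyz": [-0.011, 0.004, 0.042], "spin": 0}]'

```text
time: 6.13
eef_pos: [0.5082, 0.1885, 0.1055]
tcp_rot: [0.01, 1.0, 0.0, 0.002]
contact_force: [-20.9, -6.8, 40.8]
gripper_width: 0.0006
grasp_force: 22.2
```

```bash
python3 mv.py "[(10,-44,125)]"; python3 -c "
from knob import *
knob({n:r.grab_frame(n) for n in('scene','side')})"
```

```text
(10, -44, 125) -> [0.005, 0.0, -0.0196]
loc [ 14.8 -45.7 105.5] spin to align tool y with chest y -0.345
scene 19 252.0 171.2
side 5 289.4 156.6
[ 10.4 -42.1 117. ]
```

The knob is about 38 mm lower, so the stay is unlocked, and it's resting on a hard stop. I'll back off.

Emit:
send_rows --motion '[{"xyz": [0.0, 0, -0.01], "spin": 0}, {"xyz": [0.002, 0, -0.04], "spin": 0}, {"xyz": [0.002, 0, -0.08], "spin": 0}, {"xyz": [0.002, 0, -0.12], "spin": 0}, {"xyz": [0.0, 0.01, -0.16], "spin": -0.1}, {"xyz": [0.0, 0.03, -0.2], "spin": -0.2}, {"xyz": [0, 0.04, -0.235], "spin": -0.3}, {"xyz": [0, 0.045, -0.25], "spin": -0.345}, {"xyz": [0, 0.045, -0.25], "spin": -0.345}]'

```text
time: 6.98
eef_pos: [0.5093, 0.2347, 0.3532]
tcp_rot: [-0.161, 0.987, 0.001, 0.004]
contact_force: [-0.3, -0.6, 1.0]
gripper_width: 0.0006
grasp_force: 0.0
```

```bash
python3 mv.py "[(160,0,350),(160,0,255)]"; python3 - <<'E'
from knob import *
fs={n:r.grab_frame(n) for n in('scene','side')}
a=fs["scene"]["img"][80:230,180:305];b=fs["side"]["img"][55:205,225:350]
o=np.hstack([cv2.resize(c,None,fx=3.2,fy=3.2,interpolation=cv2.INTER_CUBIC) for c in(a,b)]);cv2.imwrite("pics/c4.png",o[:,:,::-1])
knob(fs)
E
```

```text
(160, 0, 350) -> [-0.1294, 0.0026, 0.0043]
(160, 0, 255) -> [-0.1287, 0.0025, 0.0993]
loc [ 30.5  -2.3 353.2] spin to align tool y with chest y -0.002
scene 18 252.8 169.2
side 17 289.3 152.5
[  9.8 -44.6 127.5]
```

View pics/c4.png

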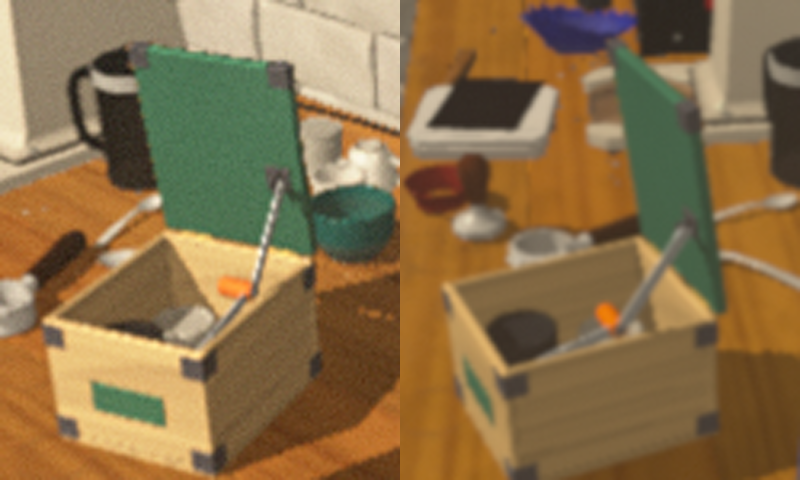

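The stay is folded at the knee (knob about (235,287) and (608,317)), roughly 28 mm lower, and the lid leans forward slightly. Next I'll go over the lid and down behind it.

Emit:
send_rows --motion '[{"xyz": [-0.03, 0, -0.01], "spin": 0}, {"xyz": [-0.065, 0, -0.01], "spin": 0}, {"xyz": [-0.1, 0, -0.01], "spin": 0}, {"xyz": [-0.13, 0, -0.01], "spin": 0}, {"xyz": [-0.13, 0, -0.01], "spin": 0}, {"xyz": [-0.13, 0, 0.025], "spin": 0}, {"xyz": [-0.13, 0, 0.06], "spin": 0}, {"xyz": [-0.13, 0, 0.09], "spin": 0}, {"xyz": [-0.13, 0, 0.096], "spin": 0}, {"xyz": [-0.13, 0, 0.096], "spin": 0}, {"xyz": [-0.13, 0, 0.096], "spin": 0}]'

```text
time: 8.0
eef_pos: [0.63, 0.2732, 0.2516]
tcp_rot: [-0.159, 0.987, -0.0, -0.001]
contact_force: [-0.2, 0.2, -0.4]
gripper_width: 0.0005
grasp_force: 0.0
```

```bash
cat > path.py <<'E'
from mv import *
def pts(t0,t1,st,s=155,over=3):
    o=[]
    for t in np.arange(t0,t1+.01,st):
        a=np.radians(t);u=np.array([-np.sin(a),np.cos(a)]);n=np.array([np.cos(a),np.sin(a)])
        p=np.array([95,120])+s*u+(12-over)*n+[9,-18];o.append((t,p))
    return o
if __name__=="__main__":
    l=loc();print(l.round(1),r.state()["contact_force"])
    for t,p in pts(*map(float,sys.argv[1:])): print(t,[round(-(p[0]-l[0])/1000,3),round(-l[1]/1000,3),round((l[2]-p[1])/1000,3)])
E
python3 path.py 0 56 3.5; python3 mv.py "[(100,0,254)]"
```

```text
[157.2  -4.4 251.6] [-0.16106454  0.15513952 -0.41822502]
0.0 [np.float64(0.044), np.float64(0.004), np.float64(-0.005)]
3.5 [np.float64(0.054), np.float64(0.004), np.float64(-0.006)]
7.0 [np.float64(0.063), np.float64(0.004), np.float64(-0.005)]
10.5 [np.float64(0.073), np.float64(0.004), np.float64(-0.004)]
14.0 [np.float64(0.082), np.float64(0.004), np.float64(-0.003)]
17.5 [np.float64(0.091), np.float64(0.004), np.float64(-0.001)]
21.0 [np.float64(0.1), np.float64(0.004), np.float64(0.002)]
24.5 [np.float64(0.109), np.float64(0.004), np.float64(0.005)]
28.0 [np.float64(0.118), np.float64(0.004), np.float64(0.009)]
31.5 [np.float64(0.127), np.float64(0.004), np.float64(0.013)]
35.0 [np.float64(0.135), np.float64(0.004), np.float64(0.017)]
38.5 [np.float64(0.143), np.float64(0.004), np.float64(0.023)]
42.0 [np.float64(0.15), np.float64(0.004), np.float64(0.028)]
45.5 [np.float64(0.157), np.float64(0.004), np.float64(0.035)]
49.0 [np.float64(0.164), np.float64(0.004), np.float64(0.041)]
52.5 [np.float64(0.171), np.float64(0.004), np.float64(0.048)]
56.0 [np.float64(0.177), np.float64(0.004), np.float64(0.055)]
(100, 0, 254) -> [0.0573, 0.0041, -0.0023]
loc [157.2  -4.4 251.6] spin to align tool y with chest y -0.005
```

Emit:
send_rows --motion '[{"xyz": [0.02, 0.004, -0.003], "spin": 0}, {"xyz": [0.035, 0.004, -0.005], "spin": 0}, {"xyz": [0.044, 0.004, -0.005], "spin": 0}, {"xyz": [0.054, 0.004, -0.006], "spin": 0}, {"xyz": [0.063, 0.004, -0.005], "spin": 0}, {"xyz": [0.073, 0.004, -0.004], "spin": 0}, {"xyz": [0.082, 0.004, -0.003], "spin": 0}, {"xyz": [0.091, 0.004, -0.001], "spin": 0}, {"xyz": [0.1, 0.004, 0.002], "spin": 0}, {"xyz": [0.109, 0.004, 0.005], "spin": 0}, {"xyz": [0.118, 0.004, 0.009], "spin": 0}]'

```text
time: 8.92
eef_pos: [0.5165, 0.24, 0.2428]
tcp_rot: [-0.159, 0.987, -0.0, -0.0]
contact_force: [3.2, -0.5, 4.4]
gripper_width: 0.0004
grasp_force: 1.6
```

```bash
python3 path.py 28 76 3; python3 - <<'E'
from knob import *
fs={n:r.grab_frame(n) for n in('scene','side')}
a=fs["scene"]["img"][60:230,170:305];b=fs["side"]["img"][35:205,225:360]
o=np.hstack([cv2.resize(c,None,fx=2.9,fy=2.9,interpolation=cv2.INTER_CUBIC) for c in(a,b)]);cv2.imwrite("pics/c5.png",o[:,:,::-1])
E
```

```text
[ 39.1   0.4 242.8] [ 3.19289449 -0.51900667  4.42635327]
28.0 [np.float64(-0.0), np.float64(-0.0), np.float64(-0.0)]
31.0 [np.float64(0.007), np.float64(-0.0), np.float64(0.003)]
34.0 [np.float64(0.014), np.float64(-0.0), np.float64(0.007)]
37.0 [np.float64(0.021), np.float64(-0.0), np.float64(0.012)]
40.0 [np.float64(0.028), np.float64(-0.0), np.float64(0.016)]
43.0 [np.float64(0.034), np.float64(-0.0), np.float64(0.021)]
46.0 [np.float64(0.04), np.float64(-0.0), np.float64(0.027)]
49.0 [np.float64(0.046), np.float64(-0.0), np.float64(0.032)]
52.0 [np.float64(0.052), np.float64(-0.0), np.float64(0.038)]
55.0 [np.float64(0.057), np.float64(-0.0), np.float64(0.045)]
58.0 [np.float64(0.062), np.float64(-0.0), np.float64(0.051)]
61.0 [np.float64(0.066), np.float64(-0.0), np.float64(0.058)]
64.0 [np.float64(0.07), np.float64(-0.0), np.float64(0.065)]
67.0 [np.float64(0.074), np.float64(-0.0), np.float64(0.072)]
70.0 [np.float64(0.078), np.float64(-0.0), np.float64(0.079)]
73.0 [np.float64(0.081), np.float64(-0.0), np.float64(0.087)]
76.0 [np.float64(0.083), np.float64(-0.0), np.float64(0.095)]
```

View pics/c5.png

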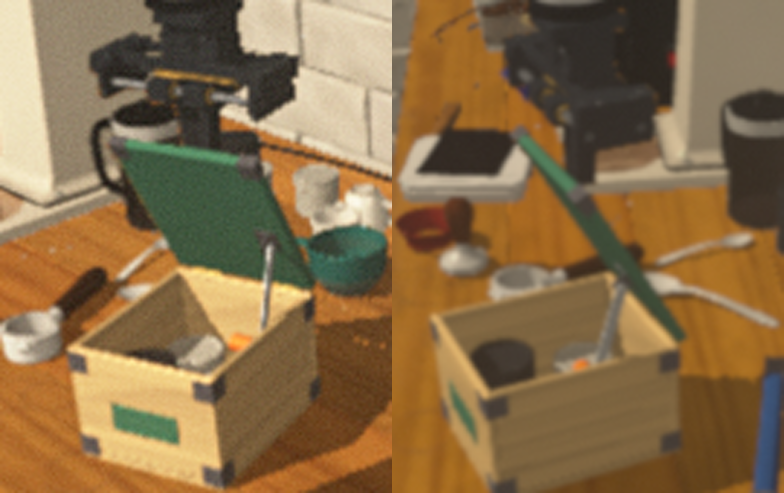

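The lid is swinging down (about 30°), the stay is folding, and the contact is light at about 5 N. I'll continue.

Emit:
send_rows --motion '[{"xyz": [0.007, 0, 0.003], "spin": 0}, {"xyz": [0.014, 0, 0.007], "spin": 0}, {"xyz": [0.021, 0, 0.012], "spin": 0}, {"xyz": [0.028, 0, 0.016], "spin": 0}, {"xyz": [0.034, 0, 0.021], "spin": 0}, {"xyz": [0.04, 0, 0.027], "spin": 0}, {"xyz": [0.046, 0, 0.032], "spin": 0}, {"xyz": [0.052, 0, 0.038], "spin": 0}, {"xyz": [0.057, 0, 0.045], "spin": 0}, {"xyz": [0.062, 0, 0.051], "spin": 0}, {"xyz": [0.066, 0, 0.058], "spin": 0}, {"xyz": [0.07, 0, 0.065], "spin": 0}, {"xyz": [0.074, 0, 0.072], "spin": 0}, {"xyz": [0.078, 0, 0.079], "spin": 0}]'

```text
time: 10.18
eef_pos: [0.4429, 0.2158, 0.1632]
tcp_rot: [-0.159, 0.987, 0.0, -0.0]
contact_force: [1.4, 0.3, 1.8]
gripper_width: 0.0003
grasp_force: 0.9
```

```bash
python3 path.py 70 92 2
```

```text
[-38.4   1.  163.2] [1.44236178 0.28111073 1.82045024]
70.0 [np.float64(0.0), np.float64(-0.001), np.float64(-0.0)]
72.0 [np.float64(0.002), np.float64(-0.001), np.float64(0.005)]
74.0 [np.float64(0.004), np.float64(-0.001), np.float64(0.01)]
76.0 [np.float64(0.006), np.float64(-0.001), np.float64(0.015)]
78.0 [np.float64(0.007), np.float64(-0.001), np.float64(0.02)]
80.0 [np.float64(0.009), np.float64(-0.001), np.float64(0.025)]
82.0 [np.float64(0.01), np.float64(-0.001), np.float64(0.031)]
84.0 [np.float64(0.011), np.float64(-0.001), np.float64(0.036)]
86.0 [np.float64(0.012), np.float64(-0.001), np.float64(0.041)]
88.0 [np.float64(0.012), np.float64(-0.001), np.float64(0.047)]
90.0 [np.float64(0.013), np.float64(-0.001), np.float64(0.052)]
92.0 [np.float64(0.013), np.float64(-0.001), np.float64(0.058)]
```

Emit:
send_rows --motion '[{"xyz": [0.002, 0, 0.005], "spin": 0}, {"xyz": [0.004, 0, 0.01], "spin": 0}, {"xyz": [0.006, 0, 0.015], "spin": 0}, {"xyz": [0.007, 0, 0.02], "spin": 0}, {"xyz": [0.009, 0, 0.025], "spin": 0}, {"xyz": [0.01, 0, 0.03], "spin": 0}, {"xyz": [0.011, 0, 0.035], "spin": 0}, {"xyz": [0.012, 0, 0.039], "spin": 0}, {"xyz": [0.012, 0, 0.043], "spin": 0}, {"xyz": [0.013, 0, 0.046], "spin": 0}, {"xyz": [0.013, 0, 0.049], "spin": 0}, {"xyz": [0.013, 0, 0.049], "spin": 0}]'

```text
time: 11.18
eef_pos: [0.4305, 0.2116, 0.1143]
tcp_rot: [-0.159, 0.987, -0.0, -0.001]
contact_force: [-0.0, -0.3, -0.7]
gripper_width: 0.0007
grasp_force: 0.0
```

Emit:
send_rows --motion '[{"xyz": [0, 0, 0.002], "spin": 0}, {"xyz": [0, 0, 0.004], "spin": 0}, {"xyz": [0, 0, 0.006], "spin": 0}, {"xyz": [0, 0, 0.006], "spin": 0}]'

```text
time: 11.52
eef_pos: [0.431, 0.2117, 0.1098]
tcp_rot: [-0.159, 0.987, -0.0, -0.0]
contact_force: [-2.9, -2.4, 5.7]
gripper_width: 0.0002
grasp_force: 3.2
```

Emit:
send_rows --motion '[{"xyz": [0, 0, 0.001], "spin": 0}, {"xyz": [0, 0, 0.002], "spin": 0}, {"xyz": [0, 0, 0.002], "spin": 0}]'

```text
time: 11.77
eef_pos: [0.431, 0.2118, 0.1097]
tcp_rot: [-0.159, 0.987, -0.0, -0.0]
contact_force: [-8.0, -3.3, 18.8]
gripper_width: 0.0003
grasp_force: 9.1
```

Hard stop: the force rises with no travel. I'll lift off and check.

Emit:
send_rows --motion '[{"xyz": [0, 0, -0.01], "spin": 0}, {"xyz": [0, 0, -0.04], "spin": 0}, {"xyz": [0, 0, -0.08], "spin": 0}, {"xyz": [0, 0, -0.12], "spin": 0}, {"xyz": [0, 0, -0.16], "spin": 0}, {"xyz": [0, 0, -0.2], "spin": 0}, {"xyz": [0, 0, -0.2], "spin": 0}, {"xyz": [0, 0, -0.2], "spin": 0}]'

```text
time: 12.43
eef_pos: [0.433, 0.2126, 0.3107]
tcp_rot: [-0.159, 0.987, 0.001, 0.004]
contact_force: [0.0, -0.4, -0.7]
gripper_width: 0.0006
grasp_force: 0.0
```

```bash
python3 - <<'E'
from mv import *
fs={n:r.grab_frame(n) for n in('scene','side')}
a=fs["scene"]["img"][100:290,170:420][:, :];b=fs["side"]["img"][100:290,210:380]
cv2.imwrite("pics/c6.png",np.hstack([cv2.resize(c,None,fx=1.9,fy=2.9 if 0 else 1.9,interpolation=cv2.INTER_CUBIC) for c in(a,b)])[:,:,::-1])
E
```

```text
(no output)
```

View pics/c6.png

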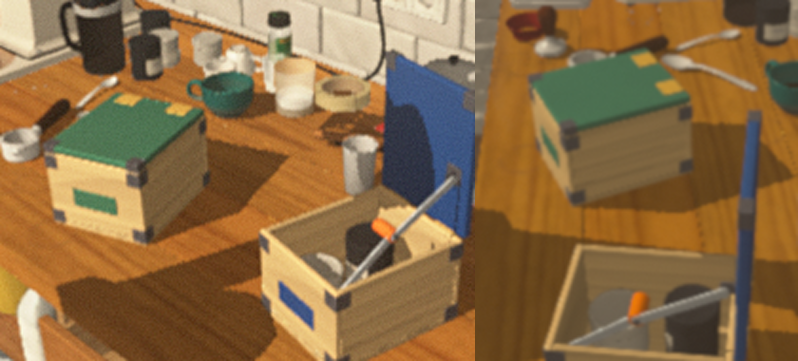

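The green lid lies flush and shut on its chest, around (130,130) and (610,85). The blue lid is still upright, and the arm is clear of everything.

```bash
python3 -c "
from station import r
print(r.sign_off())"
```

```text
the job is handed in; nothing more can be done
None
```

The green chest's stay is unlocked (the knob took a second press after the first slipped off it) and its lid is fully shut; the blue-lidded chest stands open, the arm is clear and the job is handed in, though that press peaked at about 46 N on the fingertips.

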